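# Load a moulded cover into a sloping gluing nest

## Task

Of the two black covers on the bench, pick up the one whose outline matches the cavity of the sloping aluminium nest. Still tilted to the cavity, slide one of its short ends in under the overhanging lip at the top of the slope, then lay it down until it rests flat on the cavity's floor, and only then let go of it. Leave the other cover, the bottle and the tray of parts where they are.

Things in the scene. Friction and masses are not known exactly. Their poses are not given: they have to be found in the camera images.
- cover_mid (a point): Rectangular black plastic cover, flat on the bench, 110 g: a plate 110 (its x) x 80 (y) x 8 mm thick, with a grip block upright on the middle of its top, 16 (x) x 40 (y) mm and 45 mm high (53 mm in all). Either short end may lead. The point is at its centre, half-way up, 26.5 mm above its underside; z is the plate's upward normal.
- end_a (a point): Middle of the cover's short edge at its +x end: 55 mm along x from the cover's centre, 4 mm above its underside (half its thickness). Same axes as the cover.
- end_b (a point): Middle of the cover's other short edge, at its -x end: 55 mm along -x from the centre, 4 mm above its underside.
- nest: Plinth of the nest, fixed to the bench; footprint 170 (x) x 130 (y) mm. Origin on the bench under its middle, z up; x points horizontally up the slope, away from the robot within about 30 degrees either way. It carries the inclined aluminium cavity plate.
- pocket: Inclined cavity plate (grey floor, aluminium walls), 30 degrees from level. Origin: centre of the cavity's floor, 62 mm above the bench; x points up the slope, y across it, z is the floor normal, leaning to the robot. Cavity 114 (x) x 86 (y) mm in a plate 150 x 122 mm; side and lower walls 18 mm wide, 8 mm high above the floor; the upper wall, from x = 57 mm, is higher and carries the lip.
- lip (a point): Middle of the lower edge of the flat steel lip over the cavity's upper end: in the cavity's frame at x = 45 mm, 18 mm above the floor (same axes). The lip overhangs the cavity by 12 mm over its full width; its top is 23 mm above the floor. An 8 mm plate can be slid under it up to about 30 degrees out of parallel, and cannot be laid straight in.
- disc_mid (a point): The other black cover, round, 100 mm in diameter and 8 mm thick, with the same 16 x 40 x 45 mm grip block; it does not belong in this nest. Stays where it is. The point is at its centre, 26.5 mm above its underside.
- bottle_mid (a point): White plastic bottle with a steel cap, 66 mm in diameter, 90 mm high; stays where it is. The point is at its centre, half-way up.
- tray_mid (a point): Grey open tray of small black mouldings, 110 x 160 x 35 mm; stays where it is. The point is at its centre, half-way up.
Not all that is in view belongs to the job. What is shaped like the part that bears cover_mid but blue is not meant.

How it is judged:
On the way, in this order (a step that is already met when the one before it is completed fails the run):
1. the rectangular cover, held by the gripper and still tilted at least 9 degrees to the cavity floor, has a short end under the lip (contact force between cover and the fingers above 0.3 N and angle between the z axis of pocket and the z axis of cover_mid, either way round above 0.16 rad and ((x of end_a in the frame of pocket between 0.048 and 0.06 m and z of end_a in the frame of pocket between 0 and 0.017 m and y of end_a in the frame of pocket between -0.015 and 0.015 m) or (x of end_b in the frame of pocket between 0.048 and 0.06 m and z of end_b in the frame of pocket between 0 and 0.017 m and y of end_b in the frame of pocket between -0.015 and 0.015 m))), for 0.1 s.
2. still touched by the fingers, the cover lies level in the cavity (within 4 degrees) (contact force between cover and the fingers above 0.3 N and angle between the z axis of pocket and the z axis of cover_mid, either way round below 0.07 rad and x of cover_mid in the frame of pocket between -0.006 and 0.006 m and y of cover_mid in the frame of pocket between -0.006 and 0.006 m and z of cover_mid in the frame of pocket between 0.0225 and 0.0315 m), for 0.1 s.
At the end, for the whole second after the job is handed in: The rectangular cover rests in the cavity, released and still: centred within 6 mm, flat on the floor within 3 mm and 3 degrees, its short end still under the lip (x of cover_mid in the frame of pocket between -0.006 and 0.006 m and y of cover_mid in the frame of pocket between -0.006 and 0.006 m and z of cover_mid in the frame of pocket between 0.0225 and 0.0295 m and angle between the z axis of pocket and the z axis of cover_mid, either way round below 0.05 rad and angle between the x axis of pocket and the x axis of cover_mid, either way round below 0.1 rad and x of any of end_a, end_b in the frame of pocket above 0.047 m and linear speed of cover below 0.02 m/s); the robot touches nothing.
It fails at once if the round cover was moved more than 30 mm (distance of disc_mid from where it was at the start of the episode above 0.03 m).
It fails at once if the bottle was moved more than 30 mm (distance of bottle_mid from where it was at the start of the episode above 0.03 m).
It fails at once if the tray was moved more than 30 mm (distance of tray_mid from where it was at the start of the episode above 0.03 m).
It also fails if it takes over 43 s, if anything falls off the work surface, if the arm or the gripper's body presses on something with over 40 N, if the wrist force passes 120 N, or if a joint passes its speed limit or range.

## Robot

A 6-joint arm with a two-finger parallel gripper is mounted at the origin on the work surface. World frame = base frame: x ahead of the robot, y to its left, z up, the work surface at z = 0. Lengths are in m, angles in rad, forces in N, time in s.
With the tool pointing down it reaches from about 0.35 to 0.975 m from the base axis. Payload 4.9 kg.
Tool frame: the origin (TCP) lies at the very end of the fingers, on their centre line; the grasp point (between the pads) lies 19 mm behind it; x points along the fingers, y is the direction in which the jaws open and shut, and the axes are right-handed (so a half turn about x gives the same grasp; the last joint's range is limited). The gripper opens to 85 mm and grips with 20 to 120 N. Pads are 22 mm wide; open, the fingers measure 114 mm over their backs; the gripper's body (76 mm by 85 mm) begins 54 mm behind the grasp point. The pads swing forward as they close: fully open they stand 13 mm farther back than shut.
Start: joints at [-1.239, 0.053, 1.613, -0, 1.476, -0.119], TCP at [0.272, -0.563, 0.231] pointing down, gripper open.
Joint ranges: [-3.01, 3.01], [-1.01, 2.22], [0.06, 2.58], [-1.02, 4.17], [0.09, 2.62], [-3.14, 3.14]. Speed limits (rad/s): [2.57, 2.57, 3.14, 3.14, 3.14, 3.14].

## Interface

Orientations are given as a rotation vector (axis times angle).
In Python, from station import ctrl, get_image, calibration, finish_job, search_frame, cut_out, mark_of gives the robot as it stands. The module is installed in compiled form; this text tells all that it offers.
- The arm moves only by the tool arm_command, never from a script. Its argument "plan" is a list that holds one entry, the list of rows, each a list of 7 numbers: the shift along the tool's x, y, z in m, then the turn, a rotation vector about the tool's x, y, z in degrees, then the finger opening in m, from 0 to 0.0854. A call has 1 to 20 rows; each row shifts and turns the pose as measured when the row begins, along the tool's axes as they then stand; what a row does not reach is not made up. A row lasts 1/12 s, in which the tool goes at most 41.7 mm and 7.16 degrees, less where a joint would pass 70% of its speed; a pose out of reach is approached as far as the arm can. A call with a gripper value outside its range is refused whole. The fingers move at their own pace and stop on an object; "squeeze" is the grip in N (left out, the last holds). Time passes only in rows, so rows that do not move let the fingers close. It gives the time, the measured TCP pose, the force and the opening at its end, in the units of the state.
- ctrl.get_obs(): the state, without advancing time (a new reading comes with each control period).
- get_image(name): name is "scene" or "top" or "wrist"; returns the picture (420x560x3 uint8, red, green, blue); there is no depth.
- calibration(name): a dict with "fx", "fy", "cx", "cy" (pixels), "k1" (the pictures are not rectified: a ray, as slopes to the right and down, at radius r is drawn at 1 + k1 r^2 times it, then the intrinsics apply), "cam_to_world" (4x4, takes a point from camera to world coordinates); the wrist camera has in their place "hand_eye" (4x4, takes a point from camera to tool coordinates, whose origin is the TCP and whose axes are the tool frame's). Camera axes: x right, y down, z forward; pixel columns grow to the right and rows downward; lengths in m; the calibration is good to about 2 mm. A picture is of the moment at which its call begins: read the wrist's pose just before it. calibration takes no time and is no camera call.
- finish_job(): hands the job in, once; it reports no verdict.
Trained networks look in the newest picture that a camera, given by its name, has taken for a name from the list of things; names that differ only in an ending like _2 or _b are one class to them, and where a whole thing is asked for, a point or a joint stands for the part that bears it (a point fixed in the world has none). Each returns a list of dicts, best first, with "conf" (0 to 1); they miss things now and then, are a little off and sometimes report something else, mostly with a low value. They report only what shows in the picture. A call takes as long as a camera call. They do not tell look-alikes from the thing itself.
- search_frame(camera, thing): "at" ([x, y, z] in m, in the coordinates of the camera as it stood for that picture, good to about 4 mm: the middle of the surface that is visible of it).
- cut_out(camera, thing): "mask" (420x560 bool, what is visible of it).
- mark_of(camera, thing): "at" ([x, y, z] in m, in the coordinates of the camera as it stood for that picture, good to about 4 mm: a listed point, or the origin of a listed thing).
The state is a dict: "t": time; "q": joint angles; "dq": joint speeds; "effort": joint torques, N m; "tool_pos": TCP position; "tool_rot": TCP orientation; "contact_force": force on the tool from outside, world axes, zero at the start; "wrist_torque": the same for the moment, N m; "opening": finger opening in m.
Only numpy, scipy, OpenCV 4.12 (cv2) and the standard library are available. Lean on these libraries where they do the work, as an engineer would, in place of code of your own. Each camera call takes 0.05 s, during which the arm holds its last target. There are 200 camera calls.

## Working session

There is one attempt and no reset: what is moved stays moved. The work goes in short steps, Python scripts to look and compute and a tool call to move; the robot and the scene stay as the last step left them, time stands still between calls to the robot, and variables do not carry over. Pictures are saved under pics/ and viewed, about 8 in all and at most 12, crops included, and the job is handed in when it is done.

Besides the shell and the picture viewer there is one more tool, called after "Request:" as a command line: name --argument value ..., lists and objects as JSON in quotes. arm_command: Moves the arm, as the interface text tells. Its arguments: {"type":"object","properties":{"plan":{"type":"array","items":{"type":"array","items":{"type":"array","items":{"type":"number"}}}},"squeeze":{"type":"number"}},"required":["plan"]}

```bash
mkdir -p pics; cat > h.py <<'E'
import numpy as np, cv2
from scipy.spatial.transform import Rotation as R
from station import *
def T(pos,rv):
    M=np.eye(4); M[:3,:3]=R.from_rotvec(rv).as_matrix(); M[:3,3]=pos; return M
def tool():
    o=ctrl.get_obs(); return T(o["tool_pos"],o["tool_rot"])
def cam(n):
    c=calibration(n); return tool()@np.array(c["hand_eye"]) if n=="wrist" else np.array(c["cam_to_world"])
def w(M,p): return (M@np.append(p,1))[:3]
def project(n,M,P):
    c=calibration(n); p=(np.linalg.inv(M)@np.append(P,1))[:3]; s=p[:2]/p[2]; s=s*(1+c["k1"]*(s@s)); return np.array([c["fx"]*s[0]+c["cx"],c["fy"]*s[1]+c["cy"]])
def ray(n,M,uv):
    c=calibration(n); d=np.array([(uv[0]-c["cx"])/c["fx"],(uv[1]-c["cy"])/c["fy"]]); s=d.copy()
    for _ in range(20): s=d/(1+c["k1"]*(s@s))
    return M[:3,3],M[:3,:3]@np.append(s,1)
def onplane(n,M,uv,z):
    o,d=ray(n,M,uv); return o+d*(z-o[2])/d[2]
def save(n,f):
    im=get_image(n); cv2.imwrite(f,im[:,:,::-1]); return im
E
python3 - <<'E'
from h import *
for n in ["scene","top"]:
    M=cam(n); save(n,f"pics/{n}0.png")
    for t in ["cover_mid","end_a","end_b","nest","pocket","lip","disc_mid","bottle_mid","tray_mid"]:
        for r in mark_of(n,t)[:3]:
            P=w(M,r["at"]); print(n,t,round(r["conf"],2),P.round(4),project(n,M,P).round())
a=np.vstack([cv2.imread("pics/scene0.png"),cv2.imread("pics/top0.png")])
cv2.imwrite("pics/both0.png",cv2.resize(a,None,fx=.71,fy=.71,interpolation=cv2.INTER_AREA))
print(ctrl.get_obs()["t"])
E
```

```text
scene cover_mid 0.97 [ 0.5983 -0.3339  0.0225] [180. 166.]
scene cover_mid 0.6 [ 0.4322 -0.3812  0.0318] [215. 134.]
scene end_a 0.83 [ 0.3933 -0.3393  0.0051] [233. 141.]
scene end_a 0.72 [ 0.4683 -0.4232  0.0054] [199. 139.]
scene end_a 0.71 [ 0.5521 -0.2926  0.0081] [202. 169.]
scene end_b 0.83 [ 0.3933 -0.3393  0.0051] [233. 141.]
scene end_b 0.72 [ 0.4683 -0.4232  0.0054] [199. 139.]
scene end_b 0.71 [ 0.5521 -0.2926  0.0081] [202. 169.]
scene nest 0.7 [0.5576 0.1753 0.0032] [314. 264.]
scene pocket 0.88 [0.5611 0.1769 0.0618] [315. 251.]
scene pocket 0.2 [0.591  0.1831 0.1022] [310. 249.]
scene lip 0.82 [0.5885 0.1818 0.1035] [310. 248.]
scene disc_mid 0.77 [ 0.4345 -0.1293  0.0293] [267. 172.]
scene bottle_mid 0.78 [ 0.7253 -0.0801  0.0453] [193. 231.]
scene tray_mid 0.96 [0.5064 0.4691 0.0197] [435. 330.]
top cover_mid 0.91 [ 0.4304 -0.3815  0.0272] [445. 261.]
top cover_mid 0.75 [ 0.5954 -0.3314  0.0254] [426. 196.]
top end_a 0.86 [ 0.5494 -0.298   0.0009] [410. 214.]
top end_a 0.85 [ 0.4636 -0.421   0.0034] [456. 248.]
top end_a 0.66 [ 0.6384 -0.3623  0.0029] [434. 181.]
top end_b 0.86 [ 0.5494 -0.298   0.0009] [410. 214.]
top end_b 0.85 [ 0.4636 -0.421   0.0034] [456. 248.]
top end_b 0.66 [ 0.6384 -0.3623  0.0029] [434. 181.]
top nest 0.89 [0.5615 0.1778 0.0021] [230. 204.]
top pocket 0.84 [0.559  0.1782 0.0604] [227. 204.]
top lip 0.87 [0.5841 0.1798 0.1002] [225. 192.]
top disc_mid 0.76 [ 0.4346 -0.1318  0.0259] [348. 257.]
top bottle_mid 0.71 [ 0.7232 -0.0817  0.0448] [332. 143.]
top tray_mid 0.82 [0.5081 0.4628 0.0137] [120. 221.]
1.0
```

View pics/both0.png

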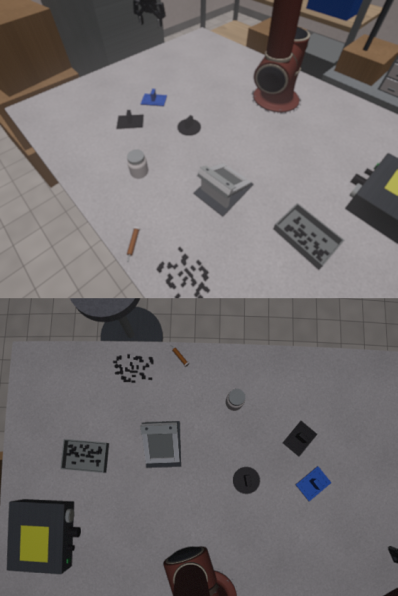

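The top picture shows these candidates for the cover:
- The black rectangle at top px (426,196), about (0.597,-0.333).
- The blue look-alike at (445,261).
- The black disc at (348,257).

I choose the black rectangle. The nest is at (228,204), the bottle at (332,143) and the tray at (120,221).

```bash
cat >> h.py <<'E'
def plan(Rt,pt,maxd=0.038,maxa=6.8):
    """equal tool-frame rows that lead from the present pose to (Rt,pt), straight line"""
    M=tool(); dr=R.from_matrix(M[:3,:3].T@Rt).as_rotvec(); dp=np.array(pt)-M[:3,3]
    n=int(max(np.ceil(np.linalg.norm(dp)/maxd),np.ceil(np.degrees(np.linalg.norm(dr))/maxa),1))
    for k in range(n):  # translation in the frame at the beginning of row k
        Rk=M[:3,:3]@R.from_rotvec(dr*k/n).as_matrix()
        print(k,(Rk.T@dp/n).round(4).tolist(),np.degrees(dr/n).round(2).tolist())
def axes(x,y):
    x=np.array(x,float);x/=np.linalg.norm(x);y=np.array(y,float);y-=x*(x@y);y/=np.linalg.norm(y);return np.c_[x,y,np.cross(x,y)]
def look(n,things,k=3):
    M=cam(n)
    for t in things:
        for r in mark_of(n,t)[:k]:
            P=w(M,r["at"]); print(n,t,round(r["conf"],2),P.round(4),project(n,M,P).round())
E
python3 - <<'E'
from h import *
print(tool().round(3)); print(np.array(calibration("wrist")["hand_eye"]).round(3)); c=calibration("wrist");print(c["fx"],c["cx"],c["cy"],c["k1"])
a=np.radians(-37.4); y=[np.cos(a),np.sin(a),0]
M=tool()
if M[:3,1]@y<0: y=-np.array(y)
plan(axes([0,0,-1],y),[0.56,-0.35,0.27])
E
```

```text
[[ 0.     0.436 -0.9    0.272]
 [ 0.    -0.9   -0.436 -0.563]
 [-1.    -0.    -0.     0.231]
 [ 0.     0.     0.     1.   ]]
[[ 0.001 -0.287  0.958 -0.142]
 [ 1.    -0.    -0.001  0.   ]
 [ 0.001  0.958  0.287 -0.072]
 [ 0.     0.     0.     1.   ]]
298.9893890677619 276.6720544069712 207.78055862961088 -0.018730924113891045
0 [-0.0039, -0.0066, -0.0352] [-2.68, -0.0, 0.0]
1 [-0.0039, -0.0049, -0.0354] [-2.68, -0.0, 0.0]
2 [-0.0039, -0.0033, -0.0356] [-2.68, -0.0, 0.0]
3 [-0.0039, -0.0016, -0.0357] [-2.68, -0.0, 0.0]
4 [-0.0039, 0.0001, -0.0358] [-2.68, -0.0, 0.0]
5 [-0.0039, 0.0017, -0.0357] [-2.68, -0.0, 0.0]
6 [-0.0039, 0.0034, -0.0356] [-2.68, -0.0, 0.0]
7 [-0.0039, 0.005, -0.0354] [-2.68, -0.0, 0.0]
8 [-0.0039, 0.0067, -0.0351] [-2.68, -0.0, 0.0]
9 [-0.0039, 0.0083, -0.0348] [-2.68, -0.0, 0.0]
```

Request:
arm_command --plan '[[[-0.004,-0.006,-0.039,-2.68,0,0,0.085],[-0.004,-0.004,-0.039,-2.68,0,0,0.085],[-0.004,-0.003,-0.04,-2.68,0,0,0.085],[-0.004,-0.001,-0.04,-2.68,0,0,0.085],[-0.004,0,-0.04,-2.68,0,0,0.085],[-0.004,0.002,-0.04,-2.68,0,0,0.085],[-0.004,0.004,-0.04,-2.68,0,0,0.085],[-0.004,0.005,-0.04,-2.68,0,0,0.085],[-0.004,0.007,-0.039,-2.68,0,0,0.085],[-0.004,0.008,-0.038,-2.68,0,0,0.085],[0,0,0,0,0,0,0.085]]]'

```text
t: 1.92
tool_pos: [0.6028, -0.3183, 0.2722]
tool_rot: [1.662, 0.835, -1.66]
contact_force: [0.2, -0.2, 0.4]
opening: 0.0849
```

```bash
python3 - <<'E'
from h import *
print(tool().round(3)); 
im=save("wrist","pics/w1.png"); look("wrist",["cover_mid","end_a"])
E
```

```text
[[ 0.002  0.804 -0.595  0.603]
 [-0.001 -0.595 -0.804 -0.318]
 [-1.     0.002 -0.001  0.272]
 [ 0.     0.     0.     1.   ]]
wrist cover_mid 0.82 [ 0.5914 -0.3298  0.0222] [276. 185.]
wrist end_a 0.91 [ 0.5457 -0.3011  0.003 ] [237. 185.]
wrist end_a 0.85 [ 0.6358 -0.3663 -0.0016] [316. 183.]
wrist end_a 0.74 [ 0.462  -0.4275  0.0038] [247. 281.]
```

View pics/w1.png

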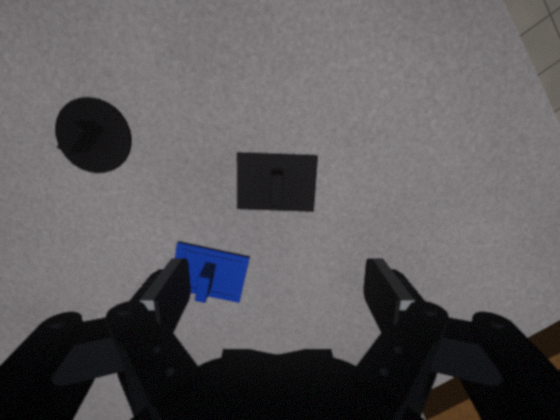

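The black rectangle with its block is at px (277,183), nearly square to the jaws. The disc is at (93,135) and the blue look-alike at (212,270). I'll fix the cover by its mask outline.

```bash
python3 - <<'E'
from h import *
M=cam("wrist"); m=cut_out("wrist","cover_mid")
for r in m[:2]:
    k=r["mask"].astype(np.uint8); c=max(cv2.findContours(k,0,1)[0],key=cv2.contourArea)
    box=cv2.boxPoints(cv2.minAreaRect(c)); print(r["conf"],box.round(1).tolist())
    P=np.array([onplane("wrist",M,p,0.006) for p in cv2.convexHull(c)[:,0]],np.float32)
    q=cv2.minAreaRect(P[:,:2]*1000); print(q, (cv2.boxPoints(q)/1000).round(4).tolist())
E
```

```text
0.94 [[233.1999969482422, 208.8000030517578], [235.39999389648438, 150.3000030517578], [317.29998779296875, 153.39999389648438], [315.1000061035156, 211.89999389648438]]
((588.7771606445312, -331.96893310546875), (82.56256866455078, 112.88329315185547), 50.773258209228516) [[0.5188999772071838, -0.32829999923706055], [0.6064000129699707, -0.39959999918937683], [0.6585999727249146, -0.33570000529289246], [0.5712000131607056, -0.26429998874664307]]
0.71 [[165.8000030517578, 295.5], [176.10000610351562, 240.10000610351562], [249.39999389648438, 253.6999969482422], [239.10000610351562, 309.1000061035156]]
((418.45843505859375, -386.2861328125), (97.75484466552734, 111.0829849243164), 41.62227249145508) [[0.3449999988079071, -0.37720000743865967], [0.4187999963760376, -0.4602999985218048], [0.4918999969959259, -0.3953000009059906], [0.4180999994277954, -0.3122999966144562]]
```

```bash
python3 - <<'E'
from h import *
a=np.radians(-39.2); plan(axes([0,0,-1],[np.cos(a),np.sin(a),0]),[0.590,-0.332,0.13])
E
```

```text
0 [0.0352, -0.0002, 0.0027] [0.54, 0.04, 0.01]
1 [0.0352, -0.0002, 0.0027] [0.54, 0.04, 0.01]
2 [0.0352, -0.0002, 0.0028] [0.54, 0.04, 0.01]
3 [0.0352, -0.0001, 0.0028] [0.54, 0.04, 0.01]
```

Request:
arm_command --plan '[[[0.035,0,0.003,0.6,0,0,0.085],[0.035,0,0.003,0.6,0,0,0.085],[0.035,0,0.003,0.6,0,0,0.085],[0.035,0,0.003,0.6,0,0,0.085],[0.0,0,0,0,0,0,0.085]]]'

```text
t: 2.53
tool_pos: [0.5861, -0.3422, 0.1316]
tool_rot: [1.702, 0.78, -1.701]
contact_force: [-1.8, 1.0, -2.2]
opening: 0.0851
```

```bash
python3 - <<'E'
from h import *
M=cam("wrist"); print(tool().round(4)); save("wrist","pics/w2.png"); look("wrist",["cover_mid","end_a"])
for r in cut_out("wrist","cover_mid")[:1]:
    k=r["mask"].astype(np.uint8); c=max(cv2.findContours(k,0,1)[0],key=cv2.contourArea)
    P=np.array([onplane("wrist",M,p,0.006) for p in cv2.convexHull(c)[:,0]],np.float32)
    q=cv2.minAreaRect(P[:,:2]*1000); print(q)
E
```

```text
[[ 0.0048  0.7634 -0.6459  0.5861]
 [-0.0089 -0.6459 -0.7634 -0.3422]
 [-0.9999  0.0094  0.0037  0.1316]
 [ 0.      0.      0.      1.    ]]
wrist cover_mid 0.64 [ 0.4308 -0.3808  0.0307] [179. 332.]
wrist cover_mid 0.56 [ 0.5946 -0.3275  0.0297] [270. 187.]
wrist end_a 0.84 [ 0.4696 -0.4248  0.0062] [241. 323.]
wrist end_a 0.81 [ 0.6423 -0.3657  0.0044] [336. 179.]
wrist end_a 0.68 [ 0.5515 -0.2979  0.0069] [214. 187.]
((594.6743774414062, -327.5174255371094), (81.38211822509766, 110.33153533935547), 51.31488037109375)
```

View pics/w2.png

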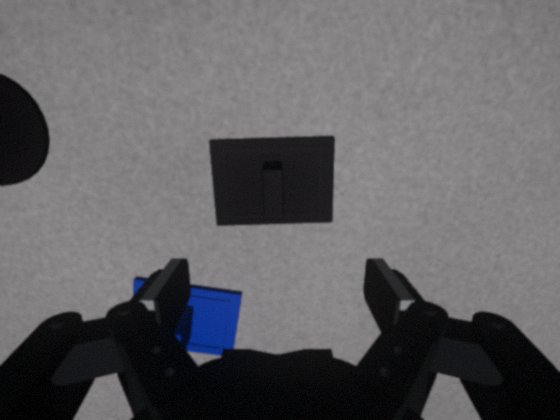

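The rectangle's corners are at px (210,140), (334,136), (332,222) and (218,225), with the block top at (273,166). The mask fit is 110x81 mm, which matches. I go down to grasp it at (0.595,-0.329), yaw -38.7°.

```bash
python3 - <<'E'
from h import *
a=np.radians(-38.7); plan(axes([0,0,-1],[np.cos(a),np.sin(a),0]),[0.595,-0.329,0.07],maxd=0.02)
E
```

```text
0 [0.0185, -0.0026, -0.0034] [-0.35, 0.03, -0.4]
1 [0.0185, -0.0025, -0.0035] [-0.35, 0.03, -0.4]
2 [0.0185, -0.0023, -0.0035] [-0.35, 0.03, -0.4]
3 [0.0185, -0.0022, -0.0035] [-0.35, 0.03, -0.4]
```

Request:
arm_command --plan '[[[0.0185,-0.0025,-0.0035,-0.35,0,-0.4,0.05],[0.0185,-0.0025,-0.0035,-0.35,0,-0.4,0.05],[0.0185,-0.0025,-0.0035,-0.35,0,-0.4,0.05],[0.01,-0.0025,-0.0035,-0.35,0,0,0.05],[0,0,0,0,0,0,0.05],[0,0,0,0,0,0,0.05]]]'

```text
t: 3.23
tool_pos: [0.6001, -0.3296, 0.0817]
tool_rot: [1.686, 0.793, -1.672]
contact_force: [0.4, 0.0, 0.2]
opening: 0.0496
```

```bash
python3 - <<'E'
from h import *
M=cam("wrist"); print(tool().round(4)); save("wrist","pics/w3.png"); look("wrist",["cover_mid","end_a"])
for r in cut_out("wrist","cover_mid")[:1]:
    k=r["mask"].astype(np.uint8); c=max(cv2.findContours(k,0,1)[0],key=cv2.contourArea)
    P=np.array([onplane("wrist",M,p,0.006) for p in cv2.convexHull(c)[:,0]],np.float32)
    q=cv2.minAreaRect(P[:,:2]*1000); print(q)
a=np.radians(-38.7); plan(axes([0,0,-1],[np.cos(a),np.sin(a),0]),[0.595,-0.329,0.017],maxd=0.02)
E
```

```text
[[ 0.0146  0.7827 -0.6222  0.6001]
 [-0.0134 -0.6221 -0.7829 -0.3296]
 [-0.9998  0.0198  0.0013  0.0817]
 [ 0.      0.      0.      1.    ]]
wrist cover_mid 0.91 [ 0.4263 -0.3811  0.0254] [154. 390.]
wrist cover_mid 0.65 [ 0.5927 -0.3244  0.0224] [264. 225.]
wrist end_a 0.7 [ 0.6401 -0.3657 -0.0024] [343. 217.]
wrist end_a 0.61 [ 0.5498 -0.2957  0.0021] [198. 221.]
wrist end_a 0.61 [ 0.3927 -0.3363  0.0022] [102. 357.]
((407.5389099121094, -387.14666748046875), (83.07367706298828, 25.803369522094727), 14.8690185546875)
0 [0.0166, -0.0018, 0.0005] [0.04, 0.02, -0.33]
1 [0.0167, -0.0017, 0.0005] [0.04, 0.02, -0.33]
2 [0.0167, -0.0016, 0.0005] [0.04, 0.02, -0.33]
3 [0.0167, -0.0015, 0.0006] [0.04, 0.02, -0.33]
```

View pics/w3.png

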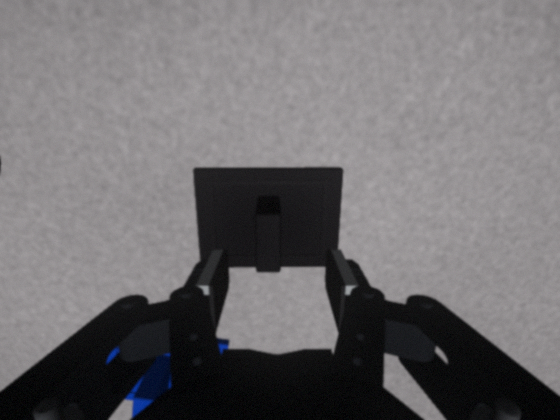

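```bash
python3 - <<'E'
from h import *
M=cam("wrist"); Tt=tool(); print(ctrl.get_obs()["t"],Tt.round(4).tolist())
for z in (0.008,0.0):
    P=[onplane("wrist",M,p,z) for p in [(194,168),(343,168),(340,266.5),(200,266.5)]]
    print((np.mean(P,0)).round(4),[round(np.linalg.norm(P[i]-P[(i+1)%4]),4) for i in range(4)], np.degrees(np.arctan2(*(P[1]-P[0])[1::-1])), w(np.linalg.inv(Tt),np.mean(P,0)).round(4))
P=[onplane("wrist",M,p,.053) for p in [(257,197),(280,197),(280,213),(257,213)]]; print(np.round(P,4), np.mean(P,0).round(4))
E
```

```text
3.4333 [[0.0172, 0.7821, -0.6229, 0.6007], [-0.0151, -0.6227, -0.7823, -0.3307], [-0.9997, 0.0229, 0.0011, 0.0837], [0.0, 0.0, 0.0, 1.0]]
[ 0.5959 -0.3302  0.008 ] [np.float64(0.109), np.float64(0.0805), np.float64(0.1133), np.float64(0.0796)] -38.776124782469545 [ 0.0756 -0.0058  0.0024]
[ 0.5942 -0.3323 -0.    ] [np.float64(0.113), np.float64(0.0835), np.float64(0.1174), np.float64(0.0825)] -38.77612478246954 [ 0.0836 -0.006   0.0052]
[[ 0.6089 -0.3022  0.053 ]
 [ 0.6195 -0.3109  0.053 ]
 [ 0.6133 -0.3187  0.053 ]
 [ 0.6025 -0.3099  0.053 ]] [ 0.611  -0.3104  0.053 ]
```

Request:
arm_command --plan '[[[0.016,-0.0012,0.0007,0,0,-0.5,0.05],[0.017,-0.0012,0.0007,0,0,-0.5,0.05],[0.017,-0.0012,0.0006,0,0,-0.3,0.05],[0.012,0,0,0,0,0,0.05],[0,0,0,0,0,0,0.05]]]'

```text
t: 3.85
tool_pos: [0.5979, -0.3321, 0.018]
tool_rot: [1.685, 0.809, -1.684]
contact_force: [-0.5, 0.1, -0.9]
opening: 0.0499
```

```bash
python3 - <<'E'
from h import *
print(ctrl.get_obs()["t"],tool().round(4).tolist(),ctrl.get_obs()["contact_force"])
a=np.radians(-38.8); plan(axes([0,0,-1],[np.cos(a),np.sin(a),0]),[0.596,-0.330,0.017],maxd=0.02)
E
```

```text
3.85 [[0.0014, 0.7818, -0.6235, 0.5979], [-0.0024, -0.6235, -0.7818, -0.3321], [-1.0, 0.0026, 0.001, 0.018], [0.0, 0.0, 0.0, 1.0]] [-0.49253533  0.0897595  -0.93580214]
0 [0.001, -0.0028, -0.0004] [0.23, 0.06, -0.15]
```

Now I close gently, then grip firmly.

Request:
arm_command --plan '[[[0,-0.0028,-0.0004,0,0,-0.1,0.05],[0,0,0,0,0,0,0.01],[0,0,0,0,0,0,0.0],[0,0,0,0,0,0,0.0],[0,0,0,0,0,0,0.0],[0,0,0,0,0,0,0.0],[0,0,0,0,0,0,0.0],[0,0,0,0,0,0,0.0]]]' --squeeze 60

```text
t: 4.52
tool_pos: [0.5953, -0.3296, 0.017]
tool_rot: [1.684, 0.812, -1.687]
contact_force: [-1.1, 0.0, -1.1]
opening: 0.0153
```

Request:
arm_command --plan '[[[-0.01,0,0,0,0,0,0.0],[-0.03,0,0,0,0,0,0.0],[-0.04,0,0,0,0,0,0.0],[-0.04,0,0,0,0,0,0.0],[-0.04,0,0,0,0,0,0.0],[-0.04,0,0,0,0,0,0.0],[-0.04,0,0,0,0,0,0.0],[0,0,0,0,0,0,0.0]]]'

```text
t: 5.18
tool_pos: [0.5932, -0.3277, 0.2672]
tool_rot: [1.683, 0.82, -1.693]
contact_force: [0.8, -0.6, 1.6]
opening: 0.0152
```

```bash
python3 - <<'E'
from h import *
print(ctrl.get_obs()["opening"],tool().round(4).tolist(),ctrl.get_obs()["contact_force"])
a=np.radians(8); plan(axes([0,0,-1],[np.cos(a),np.sin(a),0]),[0.56,0.05,0.25])
E
```

```text
0.015237987934813773 [[-0.0083, 0.7818, -0.6235, 0.5932], [0.0047, -0.6235, -0.7818, -0.3277], [-1.0, -0.0094, 0.0015, 0.2672], [0.0, 0.0, 0.0, 1.0]] [ 0.79073793 -0.6471297   1.63846873]
0 [0.0019, -0.0261, -0.0275] [-4.66, -0.01, 0.05]
1 [0.0019, -0.0238, -0.0295] [-4.66, -0.01, 0.05]
2 [0.0019, -0.0213, -0.0313] [-4.66, -0.01, 0.05]
3 [0.0018, -0.0187, -0.033] [-4.66, -0.01, 0.05]
4 [0.0018, -0.016, -0.0344] [-4.66, -0.01, 0.05]
5 [0.0018, -0.0132, -0.0356] [-4.66, -0.01, 0.05]
6 [0.0018, -0.0102, -0.0365] [-4.66, -0.01, 0.05]
7 [0.0018, -0.0072, -0.0372] [-4.66, -0.01, 0.05]
8 [0.0017, -0.0042, -0.0377] [-4.66, -0.01, 0.05]
9 [0.0017, -0.0011, -0.0379] [-4.66, -0.01, 0.05]
```

Request:
arm_command --plan '[[[0.002,-0.026,-0.0275,-4.66,0,0,0],[0.002,-0.024,-0.0295,-4.66,0,0,0],[0.002,-0.021,-0.0315,-4.66,0,0,0],[0.002,-0.019,-0.033,-4.66,0,0,0],[0.002,-0.016,-0.0345,-4.66,0,0,0],[0.002,-0.013,-0.0355,-4.66,0,0,0],[0.002,-0.01,-0.0365,-4.66,0,0,0],[0.002,-0.007,-0.037,-4.66,0,0,0],[0.002,-0.004,-0.038,-4.66,0,0,0],[0.002,-0.001,-0.038,-4.66,0,0,0],[0,0,0,0,0,0,0],[0,0,0,0,0,0,0],[0,0,0,0,0,0,0]]]'

```text
t: 6.27
tool_pos: [0.5551, 0.0634, 0.262]
tool_rot: [1.081, 1.271, -1.069]
contact_force: [0.2, -0.4, -1.0]
opening: 0.0152
```

```bash
python3 - <<'E'
from h import *
print(ctrl.get_obs()["opening"],tool().round(4).tolist(),ctrl.get_obs()["q"].round(2))
np.save("M1.npy",cam("wrist")); im=save("wrist","pics/w4.png"); look("wrist",["pocket","lip","nest","cover_mid","end_a"],2)
cv2.imwrite("pics/w4b.png",cv2.resize(im[:,:,::-1],None,fx=1.42,fy=1.42,interpolation=cv2.INTER_CUBIC))
E
```

```text
0.01517624019512575 [[0.0174, 0.9842, 0.1764, 0.5551], [-0.005, 0.1765, -0.9843, 0.0634], [-0.9998, 0.0162, 0.008, 0.262], [0.0, 0.0, 0.0, 1.0]] [-0.02 -0.13  1.74 -0.    1.51 -0.19]
wrist pocket 0.58 [0.5611 0.1788 0.0596] [299.  78.]
wrist lip 0.71 [0.5906 0.1804 0.0999] [333.  77.]
wrist lip 0.67 [ 0.557   0.1804 -0.0056] [291.  82.]
wrist nest 0.67 [ 0.5591  0.1839 -0.0018] [294.  79.]
wrist nest 0.29 [0.5895 0.1795 0.1013] [332.  77.]
wrist cover_mid 0.97 [0.5552 0.0685 0.2725] [280. 262.]
wrist end_a 0.65 [0.6099 0.0707 0.2473] [373. 253.]
```

View pics/w4b.png

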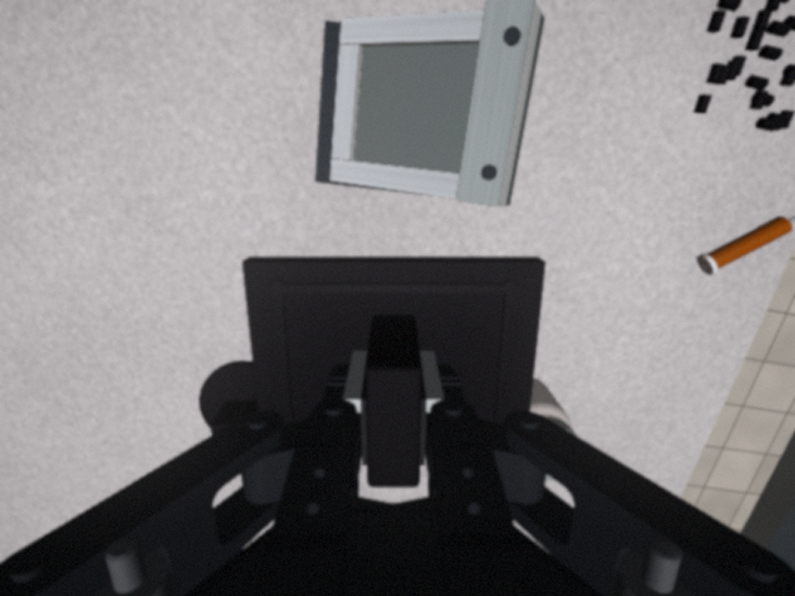

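The held cover is square in the jaws: its far edge runs (172,182)-(383,182) in full-resolution px. The nest is at (230-380, 0-145). I zoom in to fit the cavity.

```bash
python3 - <<'E'
import cv2
im=cv2.imread("pics/w4.png")[0:150,215:395]; cv2.imwrite("pics/w4c.png",cv2.resize(im,None,fx=4,fy=4,interpolation=cv2.INTER_CUBIC))
E
```

```text
(no output)
```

View pics/w4c.png

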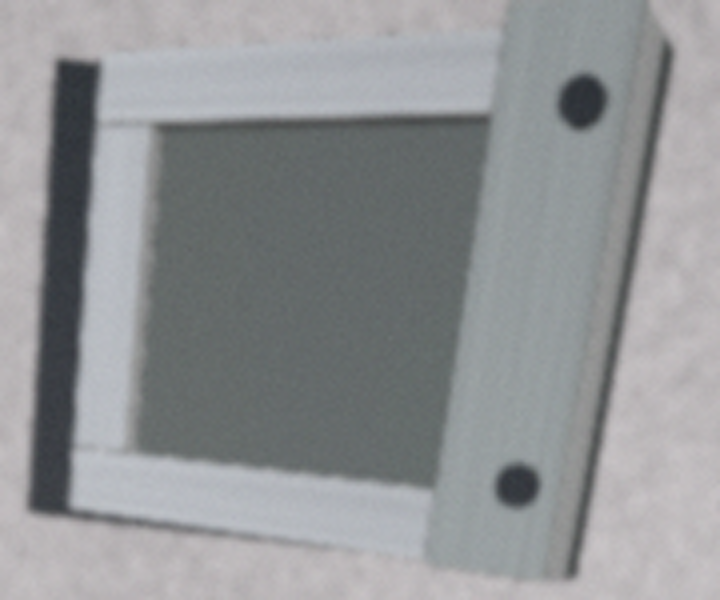

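```bash
cat > fit.py <<'E'
from h import *
from scipy.optimize import least_squares
OBJ=dict(A=(-75,61,8),B=(-75,-61,8),C=(-57,43,8),D=(-57,-43,8),E=(45,-61,23),F=(75,-61,23),G=(75,61,23),H=(45,61,23))
def pose(p,tilt=np.radians(30)):
    M=np.eye(4); M[:3,:3]=(R.from_euler("z",p[2])*R.from_euler("y",-tilt)).as_matrix(); M[:3,3]=[p[0],p[1],p[3]]; return M
def fit(n,M,px,free=False):
    def res(p):
        Q=pose([*p[:3],p[3] if free else 0.062],p[4] if free else np.radians(30))
        return np.ravel([project(n,M,w(Q,np.array(OBJ[k])/1000))-px[k] for k in px])
    s=least_squares(res,[0.56,0.178,0.15]+([0.062,0.52] if free else [])); print(free,s.x.round(4),np.degrees(s.x[2]).round(2),s.fun.reshape(-1,2).round(1).tolist()); return s.x
E
python3 - <<'E'
from fit import *
M=np.load("M1.npy")
c=dict(A=(101,60),B=(71,508),C=(156,123),D=(127,448),E=(427,562),F=(548,577))
px={k:((np.array(v)+.5)/4-.5+[215,0]) for k,v in c.items()}
fit("wrist",M,px); fit("wrist",M,px,True)
# in-hand: far plate edge, top face, in tool coordinates (image px full-res)
Mt=np.linalg.inv(tool())@M
# cover plate top at tool x ~ +0.009 below TCP (z=17 vs 8 mm)
for uv in [(172,182),(383,182)]:
    o,d=ray("wrist",Mt,uv); print((o+d*(0.009-o[0])/d[0]).round(4))
E
```

```text
False [0.5597 0.1806 0.0715] 4.1 [[0.2, -2.2], [0.5, 0.5], [-1.1, -0.2], [-0.0, 1.3], [0.4, 0.2], [0.0, 0.6]]
True [0.5602 0.1808 0.0648 0.0535 0.485 ] 3.71 [[0.6, -1.1], [0.2, -0.3], [-0.8, 0.9], [-0.1, 0.8], [0.6, -0.3], [-0.5, 0.1]]
[ 0.009  -0.055  -0.0427]
[ 0.009   0.0541 -0.043 ]
```

```bash
cat >> fit.py <<'E'
import json
HAND=np.array([0.0005,-0.003,0.017])   # TCP in the cover's axes, from its underside's centre
def target(pk,ex,ez,th,ey=0,hand=HAND):
    """tool pose with the leading end's middle at (ex,ey,ez) in the pocket, tilt th deg"""
    Q=pose([pk[0],pk[1],np.radians(pk[2]),0.062]); C=np.eye(4); C[:3,:3]=R.from_euler("y",th,degrees=True).as_matrix()
    C[:3,3]=np.array([ex,ey,ez])-C[:3,:3]@[.055,0,.004]
    W=Q@C; return np.c_[-W[:3,2],W[:3,0],-W[:3,1]], w(W,hand)
def state(pk,hand=HAND):
    """where the cover is in the pocket according to the tool pose"""
    t=tool(); Rc=np.c_[t[:3,1],-t[:3,2],-t[:3,0]]; Q=pose([pk[0],pk[1],np.radians(pk[2]),0.062])
    o=t[:3,3]-Rc@hand; e=w(np.linalg.inv(Q),o+Rc@[.055,0,.004]); c=w(np.linalg.inv(Q),o)
    L=Q[:3,:3].T@Rc; ob=ctrl.get_obs()
    print("t",ob["t"],"end",(e*1e3).round(1),"bottom centre",(c*1e3).round(1),"eul xyz deg",R.from_matrix(L).as_euler("xyz",degrees=True).round(2),"F",np.array(ob["contact_force"]).round(1),"open",round(ob["opening"],4))
PK=[0.560,0.180,5.0]
E
python3 - <<'E'
from fit import *
state(PK); plan(*target(PK,0.035,0.050,16))
E
```

```text
t 6.5667 end [ 127.8 -109.6  142.5] bottom centre [  78.  -114.5  165.7] eul xyz deg [ 2.41 28.98  5.74] F [-0.3  0.3 -1.1] open 0.0156
0 [0.0276, -0.0056, -0.0236] [1.01, -0.04, 2.62]
1 [0.0273, -0.0073, -0.0235] [1.01, -0.04, 2.62]
2 [0.0269, -0.0089, -0.0234] [1.01, -0.04, 2.62]
3 [0.0264, -0.0105, -0.0233] [1.01, -0.04, 2.62]
4 [0.0259, -0.0121, -0.0231] [1.01, -0.04, 2.62]
```

Request:
arm_command --plan '[[[0.0275,-0.0055,-0.0235,1,0,2.6,0],[0.027,-0.007,-0.0235,1,0,2.6,0],[0.027,-0.009,-0.0235,1,0,2.6,0],[0.0265,-0.0105,-0.0235,1,0,2.6,0],[0.026,-0.012,-0.023,1,0,2.6,0],[0,0,0,0,0,0,0],[0,0,0,0,0,0,0],[0,0,0,0,0,0,0]]]'

```text
t: 7.23
tool_pos: [0.5129, 0.1694, 0.1174]
tool_rot: [1.277, 1.059, -0.965]
contact_force: [-0.3, 0.1, -1.0]
opening: 0.0151
```

```bash
python3 - <<'E'
from fit import *
state(PK); M=cam("wrist"); np.save("M2.npy",M); im=save("wrist","pics/w5.png"); state(PK)
cv2.imwrite("pics/w5b.png",cv2.resize(im[0:300,120:420,::-1],None,fx=2,fy=2,interpolation=cv2.INTER_CUBIC))
E
```

```text
t 7.2333 end [35.4 -4.5 45. ] bottom centre [-18.6  -3.5  55.7] eul xyz deg [-0.41 15.33 -1.04] F [-0.3  0.1 -1. ] open 0.0151
t 7.2833 end [36.9 -4.7 45.5] bottom centre [-17.2  -3.7  56.1] eul xyz deg [-0.42 15.22 -1.06] F [ 0.3 -0.2 -1.3] open 0.0153
```

View pics/w5b.png

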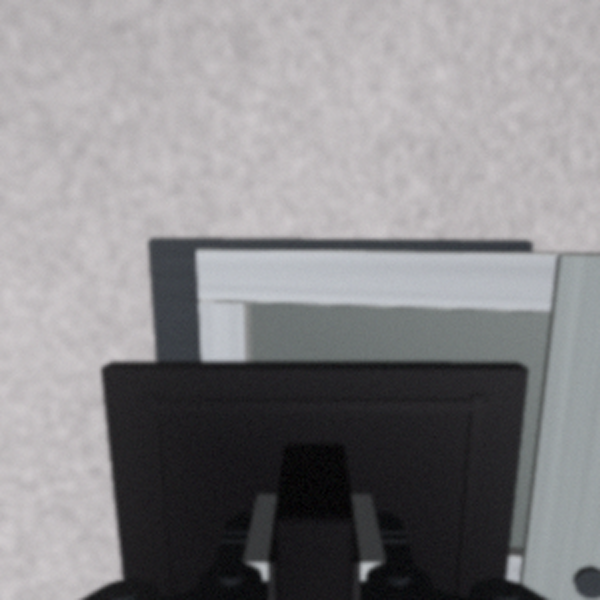

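```bash
cat > fit2.py <<'E'
from fit import *
M1,M2=np.load("M1.npy"),np.load("M2.npy")
f1=lambda v:(np.array(v)+.5)/4-.5+[215,0]; f2=lambda v:(np.array(v)+.5)/2-.5+[120,0]
pts=[(M1,f1(v),k) for k,v in dict(A=(101,60),B=(71,508),C=(156,123),D=(127,448),E=(427,562),F=(548,577)).items()]
pts2=[(M2,f2(v),k) for k,v in dict(A=(196,250),C=(245,303),H=(557,255)).items()]
L2=[(M2,f2((550,311)),(-57,43,8),(57,43,8)),(M2,f2((530,253)),(-75,61,8),(57,61,8)),(M2,f2((524,590)),(45,61,23),(45,-61,23))]
L1=[(M1,f1((507,5)),(45,61,23),(45,-61,23)),(M1,f1((490,115)),(-57,43,8),(57,43,8)),(M1,f1((430,490)),(-57,-43,8),(57,-43,8)),(M1,f1((495,35)),(-75,61,8),(57,61,8)),(M1,f1((648,5)),(75,61,23),(75,-61,23))]
def run(P,L,free):
    def res(p):
        Q=pose([*p[:3],p[3] if free else .062],p[4] if free else np.radians(30)); g=lambda M,X:project("wrist",M,w(Q,np.array(X)/1000)); r=[]
        for M,u,k in P: r+=list(g(M,OBJ[k])-u)
        for M,u,a,b in L:
            a,b=g(M,a),g(M,b); d=(b-a)/np.linalg.norm(b-a); r.append(d[0]*(u-a)[1]-d[1]*(u-a)[0])
        return r
    s=least_squares(res,[.56,.178,.1]+([.062,.52] if free else []),loss="soft_l1"); print(s.x.round(4),np.degrees(s.x[2]).round(2),np.array(res(s.x)).round(1)); return s.x
for P,L in ((pts,L1),(pts2,L2),(pts+pts2,L1+L2)):
    for fr in (False,True): run(P,L,fr)
E
python3 fit2.py
```

```text
[0.5597 0.1801 0.0676] 3.87 [ 0.4 -1.9  0.3  0.6 -1.   0.1 -0.2  1.5  0.1  0.8 -0.4  1.4  0.8  0.6
  0.3  2.  -0.1]
[0.5599 0.1807 0.0675 0.0567 0.5028] 3.87 [ 0.5 -1.4  0.3  0.  -0.9  0.6 -0.1  1.   0.3 -0.2 -0.5  0.3  0.9 -0.6
  0.9  0.4 -0.5]
[0.5594 0.18   0.0699] 4.01 [-0.3  0.4 -0.3  0.1  1.9 -0.7 -0.6  0.2 -0.4]
[0.5602 0.1799 0.0716 0.0596 0.5108] 4.1 [ 0.   0.8  0.   0.2  0.8 -0.6 -0.1  0.2 -1.2]Traceback (most recent call last):
  File "fit2.py", line 17, in <module>
    for fr in (False,True): run(P,L,fr)
                            ~~~^^^^^^^^
  File "fit2.py", line 15, in run
    s=least_squares(res,[.56,.178,.1]+([.062,.52] if free else []),loss="soft_l1"); print(s.x.round(4),np.degrees(s.x[2]).round(2),np.array(res(s.x)).round(1)); return s.x
    return func(*args, **kwargs)
    result = trf(vector_fun.fun, vector_fun.jac, x0, f0, J0, lb, ub, ftol, xtol,
                 gtol, max_nfev, x_scale, loss_function, tr_solver,
                 tr_options.copy(), verbose, callback=callback_wrapped)
    return trf_no_bounds(
        fun, jac, x0, f0, J0, ftol, xtol, gtol, max_
[... 1142 characters left out ...]
e "fit2.py", line 13, in res
    a,b=g(M,a),g(M,b); d=(b-a)/np.linalg.norm(b-a); r.append(d[0]*(u-a)[1]-d[1]*(u-a)[0])
               ~^^^^^
  File "fit2.py", line 10, in <lambda>
    Q=pose([*p[:3],p[3] if free else .062],p[4] if free else np.radians(30)); g=lambda M,X:project("wrist",M,w(Q,np.array(X)/1000)); r=[]
                                                                                           ~~~~~~~^^^^^^^^^^^^^^^^^^^^^^^^^^^^^^^^^
  File "h.py", line 12, in project
    c=calibration(n); p=(np.linalg.inv(M)@np.append(P,1))[:3]; s=p[:2]/p[2]; s=s*(1+c["k1"]*(s@s)); return np.array([c["fx"]*s[0]+c["cx"],c["fy"]*s[1]+c["cy"]])
ValueError: time passes only in moves, steps and waits
```

```bash
sed -i 's/^PK=.*/PK=[0.5597,0.1801,4.0]/' fit.py
sed -i 's/^from station import \*/import station\nfrom station import *\nimport functools\ncalibration=functools.cache(station.calibration)/' h.py
python3 - <<'E'
from fit import *
state(PK); plan(*target(PK,0.040,0.028,16),maxd=0.01)
E
```

```text
t 7.2833 end [37.2 -4.6 45.3] bottom centre [-16.9  -4.6  55.9] eul xyz deg [ 0.1  15.22 -0.06] F [ 0.3 -0.2 -1.3] open 0.0153
0 [0.0076, 0.0037, -0.0023] [-0.03, -0.06, -0.39]
1 [0.0076, 0.0038, -0.0023] [-0.03, -0.06, -0.39]
```

Request:
arm_command --plan '[[[0.0076,0.0038,-0.0023,0,0,-0.4,0],[0.0076,0.0038,-0.0023,0,0,-0.4,0],[0,0,0,0,0,0,0],[0,0,0,0,0,0,0],[0,0,0,0,0,0,0]]]'

```text
t: 7.7
tool_pos: [0.534, 0.1717, 0.1152]
tool_rot: [1.283, 1.054, -0.969]
contact_force: [0.0, 0.4, -0.7]
opening: 0.0154
```

```bash
python3 - <<'E'
from fit import *
state(PK); plan(*target(PK,0.041,0.011,16),maxd=0.01)
E
```

```text
t 7.7 end [53.1 -4.  32.4] bottom centre [-1.  -3.6 43. ] eul xyz deg [-0.05 15.23 -0.47] F [ 0.   0.4 -0.7] open 0.0154
0 [0.0077, -0.002, -0.0012] [-0.15, -0.03, -0.26]
1 [0.0077, -0.0019, -0.0012] [-0.15, -0.03, -0.26]
2 [0.0077, -0.0019, -0.0012] [-0.15, -0.03, -0.26]
```

Request:
arm_command --plan '[[[0,0,0,0,0,0,0]]]'

```text
t: 7.78
tool_pos: [0.5349, 0.1713, 0.1166]
tool_rot: [1.285, 1.052, -0.968]
contact_force: [-0.3, 0.1, -0.9]
opening: 0.0154
```

```bash
python3 - <<'E'
from fit import *
for i in range(3):
    state(PK); print(ctrl.get_obs()["dq"].round(3)); get_image("top")
state(PK)
E
```

```text
t 7.7833 end [54.6 -4.5 33.2] bottom centre [ 0.5 -4.1 43.7] eul xyz deg [-0.07 15.12 -0.52] F [-0.3  0.1 -0.9] open 0.0154
[-0.011 -0.007 -0.017 -0.002  0.005 -0.001]
t 7.8333 end [54.8 -4.5 33.3] bottom centre [ 0.7 -4.  43.8] eul xyz deg [-0.07 15.09 -0.51] F [ 0.4 -0.9 -0.4] open 0.0155
[ 0.006 -0.001  0.009  0.002 -0.004  0.001]
t 7.8833 end [54.3 -4.3 33.1] bottom centre [ 0.2 -3.9 43.6] eul xyz deg [-0.06 15.13 -0.5 ] F [-0.5 -0.4 -1.3] open 0.0151
[0.003 0.002 0.01  0.    0.001 0.001]
t 7.9333 end [53.8 -4.2 32.9] bottom centre [-0.3 -3.8 43.4] eul xyz deg [-0.05 15.16 -0.49] F [ 1.1  1.  -0.4] open 0.0151
```

```bash
python3 - <<'E'
from fit import *
plan(*target(PK,0.037,0.033,16))
E
```

```text
0 [0.0035, -0.016, -0.0037] [-0.47, -0.08, -0.84]
```

Request:
arm_command --plan '[[[0.0043,-0.016,-0.0045,0,0,-0.8,0],[0,0,0,0,0,0,0]]]'

```text
t: 8.1
tool_pos: [0.5184, 0.1752, 0.1073]
tool_rot: [1.278, 1.064, -0.98]
contact_force: [-0.8, -0.3, -2.5]
opening: 0.0156
```

```bash
python3 - <<'E'
from fit import *
for i in range(3):
    state(PK); get_image("top")
plan(*target(PK,0.038,0.025,16))
E
```

```text
t 8.1 end [35.4  0.5 32.4] bottom centre [-18.5   1.   43.8] eul xyz deg [-0.07 16.06 -0.54] F [-0.8 -0.3 -2.5] open 0.0156
t 8.15 end [37.6  0.4 33. ] bottom centre [-16.4   0.9  44.1] eul xyz deg [-0.06 15.85 -0.52] F [-0.1  0.6 -1. ] open 0.0152
t 8.2 end [38.8  0.4 33.2] bottom centre [-15.2   0.9  44.3] eul xyz deg [-0.05 15.75 -0.52] F [-0.1  0.2 -0.8] open 0.0155
0 [0.0082, 0.001, 0.0008] [-0.51, -0.09, -0.29]
```

Request:
arm_command --plan '[[[0.009,0.002,0,-0.4,0,0,0],[0.006,0.002,0,0,0,0,0],[0,0,0,0,0,0,0]]]'

```text
t: 8.5
tool_pos: [0.5301, 0.1761, 0.0959]
tool_rot: [1.275, 1.062, -0.969]
contact_force: [-0.7, -0.6, -0.7]
opening: 0.0154
```

```bash
python3 - <<'E'
from fit import *
for i in range(3):
    state(PK); get_image("top")
plan(*target(PK,0.040,0.011,16))
E
```

```text
t 8.5 end [40.2  1.1 17.1] bottom centre [-13.9   1.1  28. ] eul xyz deg [ 0.09 15.58 -0.04] F [-0.7 -0.6 -0.7] open 0.0154
t 8.55 end [40.   1.  17.3] bottom centre [-14.    1.1  28.2] eul xyz deg [ 0.09 15.6  -0.04] F [-0.3  1.1 -0.9] open 0.0157
t 8.6 end [40.3  1.1 17.6] bottom centre [-13.7   1.1  28.5] eul xyz deg [ 0.1  15.58 -0.05] F [-0.2 -0.7 -1.5] open 0.0151
0 [0.0064, 0.0014, 0.0011] [-0.05, -0.11, -0.45]
```

Request:
arm_command --plan '[[[0.0066,0.0012,0.0008,0,0,-0.3,0],[0,0,0,0,0,0,0]]]'

```text
t: 8.82
tool_pos: [0.5335, 0.1756, 0.0906]
tool_rot: [1.274, 1.065, -0.972]
contact_force: [-0.1, 0.4, -1.2]
opening: 0.0153
```

```bash
python3 - <<'E'
from fit import *
for i in range(2):
    state(PK); get_image("scene")
im=save("wrist","pics/w6.png")
state(PK)
cv2.imwrite("pics/w6b.png",cv2.resize(im[0:300,120:440,::-1],None,fx=2,fy=2,interpolation=cv2.INTER_CUBIC))
plan(*target(PK,0.053,0.008,16))
E
```

```text
t 8.8167 end [40.3  0.3 10.7] bottom centre [-13.7   0.3  21.8] eul xyz deg [ 0.11 15.83 -0.04] F [-0.1  0.4 -1.2] open 0.0153
t 8.8667 end [40.8  0.4 11.1] bottom centre [-13.2   0.5  22.2] eul xyz deg [ 0.12 15.78 -0.05] F [ 0.3 -0.2 -1.7] open 0.0154
t 8.9667 end [41.3  0.5 11.6] bottom centre [-12.7   0.6  22.7] eul xyz deg [ 0.13 15.72 -0.04] F [-0.3 -0.1 -0.6] open 0.0153
0 [0.0, 0.0123, 0.0005] [-0.04, -0.14, -0.28]
```

View pics/w6b.png

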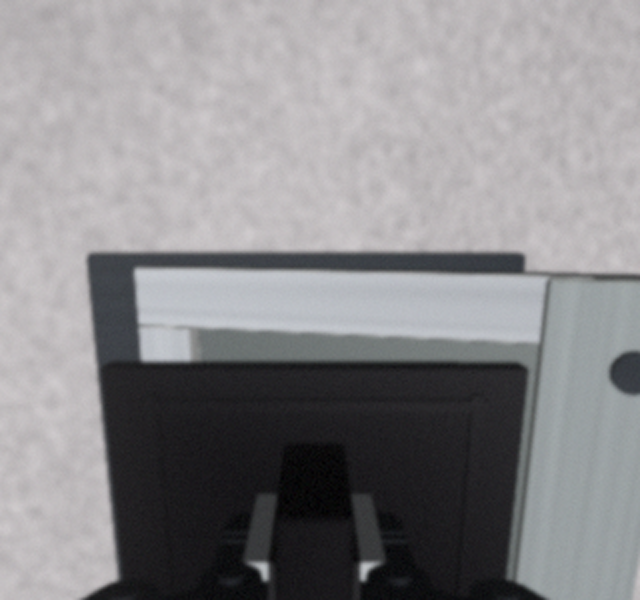

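```bash
cat > gap.py <<'E'
from fit import *
Q=pose([PK[0],PK[1],np.radians(PK[2]),.062])
def pk(uv,M,h):   # pixel -> pocket coordinates at height h above floor
    Mp=np.linalg.inv(Q)@M; o,d=ray("wrist",Mp,uv); return ((o+d*(h-o[2])/d[2])*1e3).round(1)
def pc(uv,h=-.009):  # pixel -> tool coordinates at tool x=-h
    o,d=ray("wrist",np.array(calibration("wrist")["hand_eye"]),uv); return ((o+d*(-h-o[0])/d[0])*1e3).round(1)
E
python3 - <<'E'
from gap import *
M=cam("wrist"); f=lambda v:(np.array(v)+.5)/2-.5+[120,0]
for v in [(140,326),(540,343),(136,268),(545,280)]: print("wall",pk(f(v),M,.008))
print("lip edge",pk(f((548,282)),M,.023),pk(f((519,540)),M,.023))
for v in [(105,365),(525,367)]: print("plate tool",pc(f(v)))
print("plate lead corner in pocket",pk(f((525,367)),M,.0155))
E
```

```text
wall [-74.6  43.4   8. ]
wall [45.4 43.2  8. ]
wall [-74.4  61.3   8. ]
wall [45.1 59.6  8. ]
lip edge [44.5 60.1 23. ] [44.1 -7.5 23. ]
plate tool [  9.  -54.6 -41.1]
plate tool [  9.   53.8 -40.6]
plate lead corner in pocket [41.7 38.  15.5]
```

The wall edges and lip edge reproject to within about 1 mm of the model. The plate's far edge sits at -40.8 mm in tool z, so I correct the in-hand offset to -1 mm and shift +y by about 2 mm while sliding under the lip.

```bash
sed -i 's/^HAND=.*/HAND=np.array([0.0004,-0.001,0.017])/' fit.py; python3 - <<'E'
from fit import *
state(PK); plan(*target(PK,0.053,0.008,16))
E
```

```text
t 8.9667 end [41.4 -1.5 11.6] bottom centre [-12.6  -1.4  22.6] eul xyz deg [ 0.13 15.72 -0.04] F [-0.3 -0.1 -0.6] open 0.0153
0 [0.0, 0.0122, -0.0015] [-0.04, -0.14, -0.28]
```

Request:
arm_command --plan '[[[0.001,0.005,-0.0015,0,0,0,0],[0,0,0,0,0,0,0]]]'

```text
t: 9.13
tool_pos: [0.5394, 0.1778, 0.0925]
tool_rot: [1.275, 1.063, -0.97]
contact_force: [0.7, -0.5, -1.3]
opening: 0.0155
```

```bash
python3 - <<'E'
from fit import *
for i in range(3):
    state(PK); get_image("scene")
plan(*target(PK,0.053,0.008,16))
E
```

```text
t 9.1333 end [46.6  0.1  9.4] bottom centre [-7.4  0.2 20.4] eul xyz deg [ 0.13 15.67 -0.05] F [ 0.7 -0.5 -1.3] open 0.0155
t 9.1833 end [46.1  0.1  9.3] bottom centre [-8.   0.1 20.4] eul xyz deg [ 0.12 15.72 -0.04] F [-0.1  0.6 -0.9] open 0.0153
t 9.2333 end [45.8  0.   9.3] bottom centre [-8.2  0.1 20.4] eul xyz deg [ 0.12 15.74 -0.04] F [ 0.1 -0.3 -1.4] open 0.0155
0 [-0.001, 0.0076, 0.0] [-0.04, -0.13, -0.24]
```

Request:
arm_command --plan '[[[-0.0005,0.0068,0,0,0,0,0],[0,0,0,0,0,0,0],[0,0,0,0,0,0,0]]]'

```text
t: 9.53
tool_pos: [0.5455, 0.1781, 0.0944]
tool_rot: [1.274, 1.064, -0.971]
contact_force: [-1.0, -0.1, -1.3]
opening: 0.0152
```

```bash
python3 - <<'E'
from fit import *
M=cam("wrist"); np.save("M3.npy",M); im=save("wrist","pics/w7.png")
for i in range(3):
    state(PK); get_image("scene")
cv2.imwrite("pics/w7b.png",cv2.resize(im[0:300,120:440,::-1],None,fx=2,fy=2,interpolation=cv2.INTER_CUBIC))
E
```

```text
t 9.5833 end [53.2  0.1  8. ] bottom centre [-0.9  0.1 19.1] eul xyz deg [ 0.13 15.71 -0.04] F [-0.  -0.1 -1.8] open 0.0153
t 9.6333 end [53.   0.1  8. ] bottom centre [-1.   0.1 19.1] eul xyz deg [ 0.13 15.72 -0.03] F [ 0.2  0.3 -1.1] open 0.0151
t 9.6833 end [52.8  0.1  8. ] bottom centre [-1.2  0.1 19.1] eul xyz deg [ 0.13 15.73 -0.04] F [-0.   0.2 -0.7] open 0.0154
```

View pics/w7b.png

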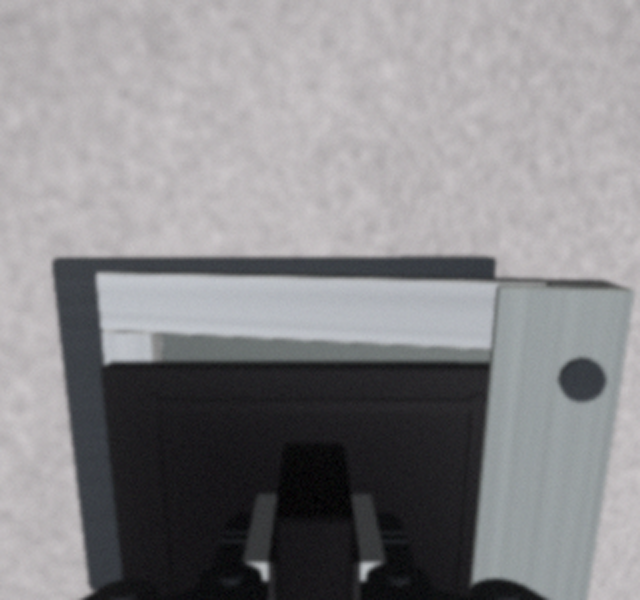

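The lead end is now under the lip: the lip edge crosses the plate at px (490,365), with the end at about x 53, z 8 mm and tilt 15.7°. Next I lay it down.

```bash
python3 - <<'E'
from gap import *
M=np.load("M3.npy"); f=lambda v:(np.array(v)+.5)/2-.5+[120,0]
for v in [(105,331),(490,348)]: print("wall",pk(f(v),M,.008))
print("plate edge near lip",pk(f((485,365)),M,.014),"low end",pk(f((107,366)),M,.041))
print("lip",pk(f((496,290)),M,.023))
state(PK); plan(*target(PK,0.0535,0.007,8),maxa=4); plan(*target(PK,0.0545,0.005,2),maxa=3)
E
```

```text
wall [-73.8  43.4   8. ]
wall [44.1 43.4  8. ]
plate edge near lip [43.1 39.9 14. ] low end [-51.   39.9  41. ]
lip [44.2 59.8 23. ]
t 9.7333 end [52.6  0.1  8. ] bottom centre [-1.4  0.1 19. ] eul xyz deg [ 0.12 15.75 -0.03] F [-0.4 -0.4 -1.3] open 0.0154
0 [0.0041, -0.0001, 0.0] [-0.02, -0.07, 3.87]
1 [0.0041, -0.0003, 0.0] [-0.02, -0.07, 3.87]
0 [0.0031, 0.0002, 0.0] [-0.01, -0.03, 2.75]
1 [0.0031, 0.0001, 0.0] [-0.01, -0.03, 2.75]
2 [0.0031, -0.0001, 0.0] [-0.01, -0.03, 2.75]
3 [0.0031, -0.0002, 0.0] [-0.01, -0.03, 2.75]
4 [0.0031, -0.0004, 0.0] [-0.01, -0.03, 2.75]
```

Request:
arm_command --plan '[[[0.004,0,0,0,0,3.9,0],[0.004,0,0,0,0,3.9,0],[0,0,0,0,0,0,0]]]'

```text
t: 9.98
tool_pos: [0.5455, 0.178, 0.0846]
tool_rot: [1.328, 0.965, -0.87]
contact_force: [-0.9, 0.4, -1.8]
opening: 0.0154
```

```bash
python3 - <<'E'
from fit import *
for i in range(3):
    state(PK); get_image("scene")
plan(*target(PK,0.0545,0.0055,2),maxa=3.5)
E
```

```text
t 9.9833 end [51.1 -0.2  6.2] bottom centre [-3.9 -0.1  9.9] eul xyz deg [ 0.09  8.07 -0.09] F [-0.9  0.4 -1.8] open 0.0154
t 10.0333 end [52.6 -0.1  6.7] bottom centre [-2.4 -0.  10.5] eul xyz deg [ 0.1   8.05 -0.09] F [-0.8  0.2 -1. ] open 0.015
t 10.0833 end [54.5 -0.   7.3] bottom centre [-0.5  0.1 10.9] eul xyz deg [ 0.11  7.94 -0.11] F [ 0.5  0.6 -0.3] open 0.0156
0 [0.004, -0.0009, 0.0] [-0.07, -0.06, 2.95]
1 [0.0039, -0.0011, 0.0] [-0.07, -0.06, 2.95]
```

Request:
arm_command --plan '[[[0.004,-0.0008,0,0,0,2.9,0],[0.0035,0,0,0,0,2.9,0],[0,0,0,0,0,0,0]]]'

```text
t: 10.38
tool_pos: [0.5495, 0.1783, 0.0794]
tool_rot: [1.365, 0.893, -0.797]
contact_force: [-0.3, 0.0, -1.6]
opening: 0.0155
```

```bash
python3 - <<'E'
from fit import *
for i in range(3):
    state(PK); get_image("scene")
plan(*target(PK,0.055,0.004,0),maxa=3.5)
E
```

```text
t 10.3833 end [53.7 -0.3  4.9] bottom centre [-1.4 -0.   3.3] eul xyz deg [ 0.07  2.54 -0.22] F [-0.3  0.  -1.6] open 0.0155
t 10.4333 end [55.5 -0.1  5.5] bottom centre [0.3 0.1 3.9] eul xyz deg [ 0.08  2.46 -0.22] F [ 0.3  0.9 -0.8] open 0.0153
t 10.4833 end [56.1 -0.1  5.8] bottom centre [1.  0.1 4.2] eul xyz deg [ 0.08  2.47 -0.25] F [-1.8  0.8 -3.7] open 0.0156
0 [0.0042, -0.0015, 0.0001] [-0.26, -0.09, 2.49]
```

Request:
arm_command --plan '[[[0.004,-0.001,0,-0.2,0,2.5,0],[0,0,0,0,0,0,0]]]'

```text
t: 10.7
tool_pos: [0.5513, 0.1784, 0.0767]
tool_rot: [1.377, 0.864, -0.767]
contact_force: [-0.2, -0.0, -2.4]
opening: 0.0153
```

```bash
python3 - <<'E'
from fit import *
for i in range(3):
    state(PK); get_image("scene")
plan(*target(PK,0.055,0.004,0),maxa=3.5)
E
```

```text
t 10.7 end [54.5 -0.2  3.7] bottom centre [-0.5 -0.1 -0. ] eul xyz deg [ 0.04  0.31 -0.11] F [-0.2 -0.  -2.4] open 0.0153
t 10.75 end [56.3 -0.1  4.5] bottom centre [1.3 0.1 0.7] eul xyz deg [ 0.07  0.23 -0.13] F [-8.3  2.  -3.5] open 0.0151
t 10.8 end [56.3 -0.1  4.5] bottom centre [1.2 0.1 0.8] eul xyz deg [ 0.07  0.27 -0.16] F [-2.7  0.  -4.1] open 0.0155
0 [0.0008, -0.0014, 0.0001] [-0.16, -0.07, 0.26]
```

Request:
arm_command --plan '[[[0.0015,-0.0015,0,0,0,0.3,0],[0.001,-0.0005,0,0,0,0,0],[0.0005,0,0,0,0,0,0]]]'

```text
t: 11.1
tool_pos: [0.5535, 0.1788, 0.0762]
tool_rot: [1.381, 0.859, -0.763]
contact_force: [-5.7, -0.0, -0.3]
opening: 0.0153
```

```bash
python3 - <<'E'
from fit import *
for i in range(3):
    state(PK); get_image("scene")
M=cam("wrist"); np.save("M4.npy",M); im=save("wrist","pics/w8.png")
cv2.imwrite("pics/w8b.png",cv2.resize(im[0:300,120:440,::-1],None,fx=2,fy=2,interpolation=cv2.INTER_CUBIC))
E
```

```text
t 11.1 end [56.3 -0.1  2.5] bottom centre [ 1.3  0.1 -1.5] eul xyz deg [ 0.07 -0.05 -0.22] F [-5.7 -0.  -0.3] open 0.0153
t 11.15 end [56.3 -0.1  2.5] bottom centre [ 1.3  0.1 -1.6] eul xyz deg [ 0.07 -0.05 -0.22] F [-3.8  0.1 -0.9] open 0.0154
t 11.2 end [56.3 -0.1  2.5] bottom centre [ 1.3  0.1 -1.6] eul xyz deg [ 0.07 -0.06 -0.21] F [-4.2 -0.2 -2.5] open 0.0155
```

View pics/w8b.png

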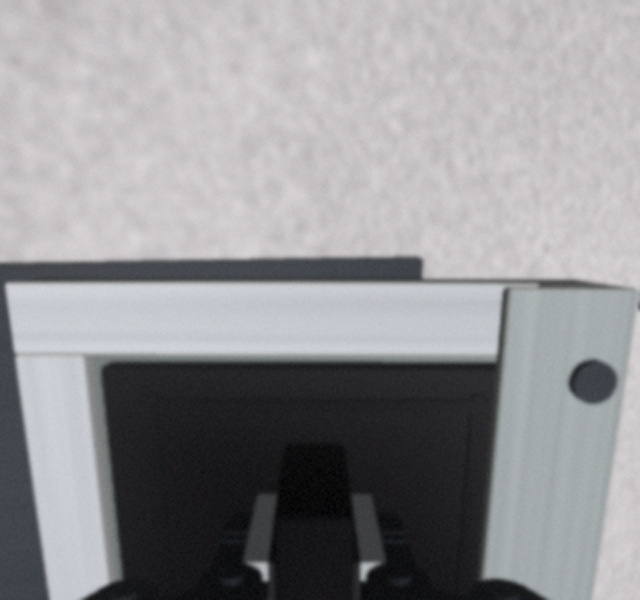

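The cover lies inside all four walls: its far edge runs (105,364)-(490,364), just inside the wall edge. Its upper end touches the upper wall, so I ease it back and press down to confirm floor contact.

Request:
arm_command --plan '[[[0.0015,-0.002,0,0,0,0,0],[0.0015,-0.001,0,0,0,0,0],[0.001,-0.001,0,0,0,0,0]]]'

```text
t: 11.55
tool_pos: [0.5538, 0.1789, 0.0759]
tool_rot: [1.38, 0.857, -0.761]
contact_force: [-7.5, -1.8, 4.5]
opening: 0.0154
```

```bash
python3 - <<'E'
from gap import *
for i in range(2):
    state(PK); get_image("scene")
f=lambda v:(np.array(v)+.5)/2-.5+[120,0]; M=np.load("M4.npy")
print("before: wall",pk(f((90,356)),M,.008),pk(f((495,357)),M,.008),"lip",pk(f((505,295)),M,.023),"plate",pk(f((104,364)),M,.008),pk(f((490,365)),M,.008))
print("model-free scale check: plate corner tool",pc(f((104,364))))
E
```

```text
t 11.55 end [56.4  0.1  2.2] bottom centre [ 1.4  0.3 -2. ] eul xyz deg [-0.01 -0.18 -0.15] F [-7.5 -1.8  4.5] open 0.0154
t 11.6 end [56.4  0.1  2.2] bottom centre [ 1.4  0.3 -2. ] eul xyz deg [-0.   -0.19 -0.16] F [-11.4  -2.2   9. ] open 0.0153
before: wall [-56.   43.1   8. ] [47.1 42.3  8. ] lip [43.6 59.2 23. ] plate [-52.6  41.    8. ] [46.  40.3  8. ]
model-free scale check: plate corner tool [  9.  -55.  -41.3]
```

Floor contact is confirmed: about 13 N along the floor normal, tilt -0.2°. I release, then back off along the tool axis.

Request:
arm_command --plan '[[[0,0,0,0,0,0,0],[0,0,0,0,0,0,0],[0,0,0,0,0,0,0.035],[0,0,0,0,0,0,0.04],[0,0,0,0,0,0,0.045],[0,0,0,0,0,0,0.045],[0,0,0,0,0,0,0.045]]]'

```text
t: 12.23
tool_pos: [0.5603, 0.1799, 0.0832]
tool_rot: [1.386, 0.845, -0.746]
contact_force: [-0.3, 0.2, -0.4]
opening: 0.0449
```

```bash
python3 - <<'E'
from fit import *
state(PK)
E
```

```text
t 12.2333 end [66.   0.6  6.2] bottom centre [11.1  0.8  1.1] eul xyz deg [ 0.09 -1.17 -0.13] F [-0.3  0.2 -0.4] open 0.0449
```

Request:
arm_command --plan '[[[-0.004,-0.007,0,0,0,0,0.045],[-0.02,-0.004,0,0,0,0,0.045],[-0.03,-0.002,0,0,0,0,0.045],[-0.04,0,0,0,0,0,0.045],[-0.04,0,0.0,0,0,0,0.045],[-0.02,0,0,0,0,0,0.045],[0,0,0,0,0,0,0.045],[0,0,0,0,0,0,0.045]]]'

```text
t: 12.9
tool_pos: [0.464, 0.1727, 0.2129]
tool_rot: [1.387, 0.845, -0.746]
contact_force: [0.5, -0.5, 0.4]
opening: 0.045
```

```bash
python3 - <<'E'
from gap import *
state(PK)
M=cam("wrist"); np.save("M5.npy",M); im=save("wrist","pics/w9.png"); look("wrist",["cover_mid","end_a","pocket","lip"],2)
get_image("top"); look("top",["cover_mid","disc_mid","bottle_mid","tray_mid"],2)
iQ=np.linalg.inv(Q)
for n in ("wrist","top"):
    for t in ("cover_mid","end_a"):
        for r in mark_of(n,t)[:3]: print(n,t,round(r["conf"],2),(w(iQ,w(cam(n),r["at"]))*1e3).round(1))
cv2.imwrite("pics/w9b.png",cv2.resize(im[0:300,100:420,::-1],None,fx=2,fy=2,interpolation=cv2.INTER_CUBIC))
E
```

```text
t 12.9 end [ 47.1   0.2 166.8] bottom centre [ -7.8   0.3 161.7] eul xyz deg [ 0.11 -1.23 -0.15] F [ 0.5 -0.5  0.4] open 0.045
wrist cover_mid 0.92 [0.5459 0.1814 0.0838] [281. 190.]
wrist end_a 0.86 [0.6087 0.1788 0.0879] [331. 190.]
wrist end_a 0.66 [0.51   0.1737 0.0347] [229. 190.]
wrist lip 0.74 [0.5881 0.18   0.1024] [325. 193.]
top cover_mid 0.64 [0.5483 0.1769 0.0853] [226. 207.]
top cover_mid 0.58 [ 0.4293 -0.3851  0.0294] [446. 261.]
top disc_mid 0.87 [ 0.4393 -0.1308  0.0266] [348. 255.]
top bottle_mid 0.87 [ 0.7278 -0.0804  0.0477] [331. 141.]
top tray_mid 0.56 [0.5107 0.461  0.0184] [121. 220.]
wrist cover_mid 0.92 [-2.8  1.8 24.3]
wrist end_a 0.86 [53.5 -5.1 -3.4]
wrist end_a 0.66 [-58.7  -3.3   0.4]
top cover_mid 0.64 [ 1.6 -2.4 25.9]
top cover_mid 0.58 [-163.1 -554.7   56.5]
top end_a 0.96 [-202.2 -504.4   53.5]
top end_a 0.95 [-151.3 -594.2   14.2]
top end_a 0.93 [-56.9  -3.5   0.9]
```

View pics/w9b.png

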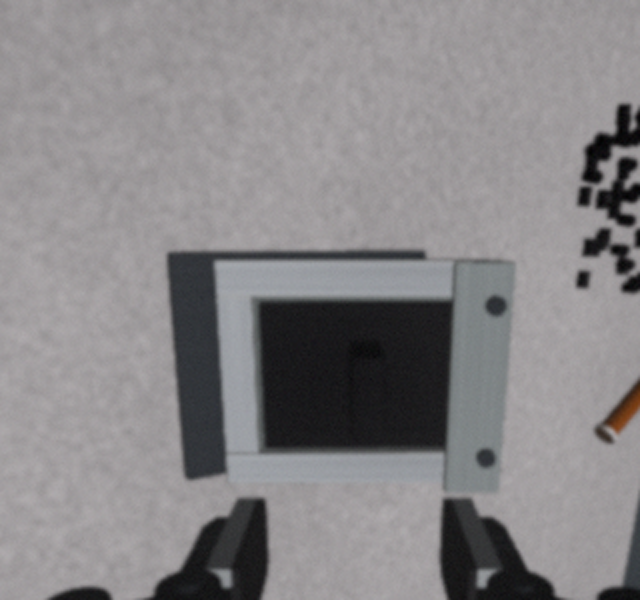

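The cover lies flat inside the cavity, px (260-450, 298-450). Its upper end is under the lip, with narrow, even gaps to the walls and the gripper well clear. I hand it in.

```bash
python3 -c "
from h import *
print(finish_job())"
```

```text
the job is handed in; nothing more can be done
None
```

I picked up the black rectangular cover and slid its end under the lip at about 16° to the cavity floor. I then laid it down until it was level and pressing on the floor at about 13 N, released it and backed off. The job was handed in at about 13.2 s on the robot's clock; no verdict is reported.

**Last checks:**
- **Position:** Before release, the tool pose put the cover at about x +1.4 mm, y +0.3 mm, tilt 0.2° and yaw 0.2°. After release, the networks placed its centre between x -2.8 and +1.6 mm and y ±2.4 mm, with height 24 to 26 mm.
- **Seating:** The last picture shows it inside all the walls, its upper end under the lip, and the gripper clear.
- **Other things:** The disc, bottle and tray were found within 5 mm of where they started, which is within the networks' error.

**Disagreements:**
- The cavity floor was reached about 2 mm lower than the stated 62 mm height implied. The wrist-camera fits also put it lower, at 57–60 mm.
- The cover touched the upper wall lightly while being laid down, at about 8 N.
- The network's estimates of the end points were up to 5 mm off across the slope. I relied on the picture and the wall fit instead.

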